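Clear the mushroom trimming bench and hang up the ear defenders

ROBOT

A 6-joint arm with a two-finger parallel gripper is mounted at the origin on the work surface. World frame = base frame: x ahead of the robot, y to its left, z up, the work surface at z = 0. Lengths are in m, angles in rad, forces in N, time in s.
With the tool pointing down it reaches from about 0.25 to 0.8 m from the base axis. Payload 3.9 kg.
Tool frame: the origin (TCP) lies midway between the tips of the shut fingers; the grasp point (between the pads) lies behind it (r.grip_depth is the z of the grasp point in the tool frame, in m); z points along the fingers, y is the line along which they close (so a half turn about z gives the same grasp; the last joint's range is limited). The gripper opens to 85 mm and grips with 20 to 120 N. Pads are 22 mm wide; open, the fingers measure 114 mm over their backs; the gripper's body (76 mm by 85 mm) begins 54 mm behind the grasp point. The pads swing forward as they close: fully open they stand 13 mm farther back than shut.
Start: joints at [1.207, 0.26, -0.138, 1.173, 0, 1.571], TCP at [0.187, 0.491, 0.231] pointing down, gripper open.
Joint ranges: [-2.78, 2.78], [-0.83, 1.72], [-1.28, 1.37], [-1.9, 2.12], [-1.57, 1.48], [-3.14, 3.14]. Speed limits (rad/s): [2.57, 2.57, 3.14, 3.14, 3.14, 3.14].

INTERFACE

Orientations are given as a rotation vector (axis times angle).
In Python, from bench import r gives the robot as it stands.
- The arm moves only by the tool jog_arm, never from a script. Its argument "steps" is a list that holds one entry, the list of rows, each a list of 7 numbers: the shift along the tool's x, y, z in cm, then the turn, a rotation vector about the tool's x, y, z in rad, then the opening, from -1 (shut) to 1 (fully open). A call has 1 to 5 rows; each row shifts and turns the commanded pose from where the row before left it, along the tool's axes as they then stand; what a row does not reach is not made up. A row lasts 1/10 s, in which the tool goes at most 50 mm and 8.59 degrees, less where a joint would pass 70% of its speed; a pose out of reach is approached as far as the arm can. A call is refused whole if a number of a shift passes 5 or a number of a turn 0.15, either way. A call with a gripper value outside its range is refused whole. The fingers move at their own pace and stop on an object; "grip_force" is the grip in N (left out, the last holds). Time passes only in rows, so rows that do not move let the fingers close. It gives the time, the measured TCP pose, the force, the opening and the grip force at its end, in the units of the state.
- r.get_obs(): the state, without advancing time (a new reading comes with each control period).
- r.grab_frame(name): name is "scene" or "side" or "wrist"; returns the picture (400x640x3 uint8, red, green, blue); there is no depth.
- r.get_calibration(name): a dict with "camera_matrix" (3x3 intrinsics, pixels), "T" (4x4, takes a point from camera to world coordinates); the wrist camera has in their place "mount" (4x4, takes a point from camera to tool coordinates, whose origin is the TCP and whose axes are the flange's). Camera axes: x right, y down, z forward; pixel columns grow to the right and rows downward; lengths in m; the calibration is good to about 2 mm. A picture is of the moment at which its call begins: read the wrist's pose just before it. get_calibration takes no time and is no camera call.
- r.job_done(): hands the job in; it is judged then, once.
The state is a dict: "t": time; "q": joint angles; "qd": joint speeds; "effort": joint torques, N m; "position": TCP position; "tcp_rot": TCP orientation; "contact_force": force on the tool from outside, world axes, zero at the start; "wrist_torque": the same for the moment, N m; "grip_width": finger opening in m; "gripper_force": force on a finger pad.
Only numpy, scipy, OpenCV 4.12 (cv2) and the standard library are available. Lean on these libraries where they do the work, as an engineer would, in place of code of your own. Each camera call takes 0.05 s, during which the arm holds its last target. There are 200 camera calls.

TASK

Trimming and grinding are over, so clear the bench: put both cut-off mushroom stalks into the steel scrap tray, and hang the ear defenders by their headband over the horizontal bar of the stand, lowering them gently so that they hang freely, astride the bar, one cup on either side. Leave the whole mushroom and the jar where they are.

Things in the scene. Friction and masses are not known exactly. Their poses are not given: they have to be found in the camera images.
- ear_defenders: Grey ear defenders with black cushions, 172 (y) x 58 (x) x 202 mm tall, upright on two cups. Origin on the bench midway between the cups; y from cup to cup, z up. Arched headband in the y-z plane, 30 mm wide, 5 mm thick; on its crown a grey pad block 34 (x) x 50 (y) x 22 mm, z 180 to 202, to grip across x from above. Arch underside at the crown z = 175. Cups 72 mm tall, 90 mm apart.
- crown_top (a point): centre of the top face of the ear defenders' crown block (z = 202 mm in their frame); same axes as the ear defenders
- crown_under (a point): middle of the underside of the headband arch at the crown (z = 175 mm in the ear defenders' frame); this is what rests on the bar
- stand: Fixed steel stand. Origin on the bench under mid-bar. Foot plate 170 x 90 x 12 mm, centred at x = +20 mm. Post 16 mm thick at x = +80 mm, top 238 mm high; from it a flat bar 22 mm wide (y) and 14 mm thick runs along the stand's x axis to -x, to a free end with a black cap 26 x 18 mm, pointing roughly to the robot. Bar axis 229 mm high, upper side 236 mm, cap top 238 mm
- bar_mid (a point): on the upper side of the stand's bar, midway along it (x = 0 in the stand's frame, 236 mm high); x axis along the bar, from the free end to the post
- bar_tip (a point): outer end of the bar's free end, on the bar's axis, 79 mm from the middle of the bar
- scrap_tray: Fixed stainless steel open tray, 170 (x) x 120 (y) x 45 mm high, walls and floor about 4 mm. Origin at the centre of its underside
- stalk_a: cut-off mushroom stalk, a pale plain stub 28 mm thick and 36 mm tall, standing on its cut face. Origin at the centre of its underside
- stalk_b: cut-off mushroom stalk, a pale plain stub 26 mm thick and 36 mm tall, standing on its cut face. Origin at the centre of its underside
- stalk_a_center (a point): centre of stalk_a, 18 mm above its underside
- stalk_b_center (a point): centre of stalk_b, 18 mm above its underside
- mushroom: whole mushroom standing on its cap, stalk up: cap 50 mm across, 45 mm tall in all. To be left alone. Origin at the centre of its underside
- jar: closed clear jar, 56 mm across, 60 mm tall. To be left alone. Origin at the centre of its underside

How it is judged:
At the end, for the whole second after the job is handed in: Ear defenders still on the bar: crown underside 222-248 mm high, within 62 mm of mid-bar along it, 30 mm across it, tilt < 0.35 rad, headband square across the bar within 0.45 rad, pressing on the stand. Both stalks still, centres inside the tray walls, under 60 mm above its underside (x of crown_under in the frame of stand between -0.062 and 0.062 m and y of crown_under in the frame of stand between -0.03 and 0.03 m and z of crown_under in the frame of stand between 0.222 and 0.248 m and angle between ear_defenders's own z axis and vertical below 0.35 rad and angle between the x axis of ear_defenders and the x axis of stand, either way round below 0.45 rad and contact force between ear_defenders and stand above 0.5 N and linear speed of ear_defenders below 0.12 m/s and x of stalk_a_center in the frame of scrap_tray between -0.081 and 0.081 m and y of stalk_a_center in the frame of scrap_tray between -0.056 and 0.056 m and z of each of stalk_a_center, stalk_b_center in the frame of scrap_tray below 0.06 m and x of stalk_b_center in the frame of scrap_tray between -0.081 and 0.081 m and y of stalk_b_center in the frame of scrap_tray between -0.056 and 0.056 m and linear speed of each of stalk_a, stalk_b below 0.05 m/s); the robot touches nothing.
It fails at once if the whole mushroom is moved more than 30 mm (distance of mushroom from where it was at the start of the episode above 0.03 m).
It fails at once if the jar is moved more than 30 mm (distance of jar from where it was at the start of the episode above 0.03 m).
It fails at once if the ear defenders are rammed into the stand (contact force above 40 N) (contact force between ear_defenders and stand above 40 N).
It fails at once if the ear defenders are dropped (faster than 0.6 m/s while not held by the fingers) (contact force between ear_defenders and the fingers below 0.1 N and linear speed of ear_defenders above 0.6 m/s).
It also fails if it takes over 72 s, if anything falls off the work surface, if the arm or the gripper's body presses on something with over 40 N, if the wrist force passes 120 N, or if a joint passes its speed limit or range.

## Working session

There is one attempt and no reset: what is moved stays moved. The work goes in short steps, Python scripts to look and compute and a tool call to move; the robot and the scene stay as the last step left them, time stands still between calls to the robot, and variables do not carry over. Pictures are saved under pics/ and viewed, at most 10 in all, crops included, and the job is handed in when it is done.

Besides the shell and the picture viewer there is one more tool, called after "Emit:" by a JSON object that holds its "fn" and its "kwargs", one argument or row to a line. jog_arm: Moves the arm, as the interface text tells. Its arguments: {"type":"object","properties":{"steps":{"type":"array","items":{"type":"array","items":{"type":"array","items":{"type":"number"}}}},"grip_force":{"type":"number"}},"required":["steps"]}

```bash
ls; mkdir -p pics
python3 - <<'E'
from bench import r
import cv2,numpy as np
o=r.get_obs();print(o,r.grip_depth)
for n in("scene","side","wrist"):
    f=r.grab_frame(n);cv2.imwrite(f"pics/{n}0.png",f[:,:,::-1]);c=r.get_calibration(n)
    print(n,{k:np.round(v,4).tolist() for k,v in c.items()})
E
```

```text
pics
{'t': 0.0, 'q': array([ 1.20699047e+00,  2.60699450e-01, -1.39374775e-01,  1.17274070e+00,
        2.79619881e-06,  1.57079492e+00]), 'qd': array([-0.00116637, -0.00024044,  0.00090711, -0.0011216 ,  0.00054214,
        0.00038265]), 'effort': array([-1.48214618e-03, -4.05673814e+01,  2.53924119e+01,  1.86881830e-02,
       -1.95695966e-04,  2.37213044e-06]), 'position': array([0.1865623 , 0.48998348, 0.23045469]), 'tcp_rot': array([-0.5682496 , -3.08939727,  0.00311734]), 'contact_force': array([ 0.11904887,  0.88178628, -0.03253273]), 'wrist_torque': array([-0.01172697,  0.03937962,  0.03156948]), 'gripper_force': 0.0, 'grip_width': 0.0853256108741829} -0.0187
scene {'camera_matrix': [[516.349, 0.0, 322.1652], [0.0, 516.349, 189.2911], [0.0, 0.0, 1.0]], 'T': [[-0.855, 0.3611, -0.3724, 1.0279], [0.5187, 0.5968, -0.6122, 0.7056], [0.0012, -0.7166, -0.6975, 0.9112], [0.0, 0.0, 0.0, 1.0]]}
side {'camera_matrix': [[365.4393, 0.0, 324.7362], [0.0, 365.4393, 197.2359], [0.0, 0.0, 1.0]], 'T': [[0.9907, -0.1126, 0.0769, 0.5431], [-0.135, -0.7302, 0.6697, -0.4588], [-0.0193, -0.6738, -0.7386, 0.6856], [0.0, 0.0, 0.0, 1.0]]}
wrist {'camera_matrix': [[333.7974, 0.0, 326.9215], [0.0, 333.7974, 201.5532], [0.0, 0.0, 1.0]], 'mount': [[-0.0007, -0.9559, -0.2935, 0.0747], [1.0, -0.0004, -0.0009, 0.0012], [0.0007, -0.2935, 0.9559, -0.1444], [0.0, 0.0, 0.0, 1.0]]}
```

View pics/scene0.png

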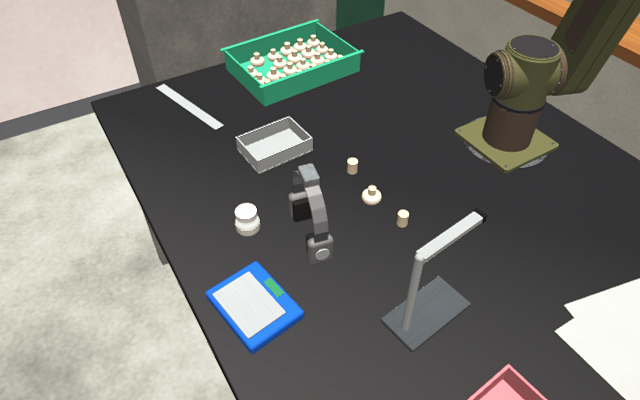

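View pics/side0.png

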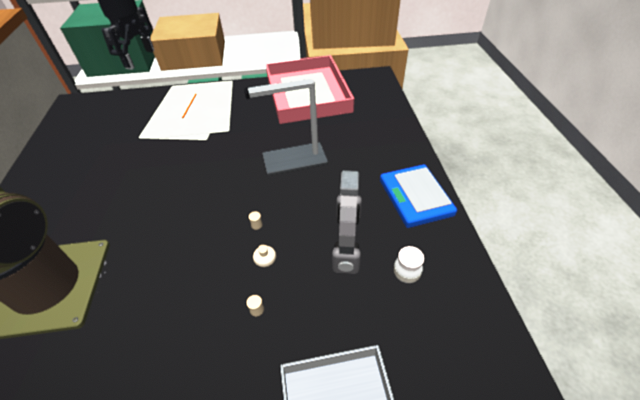

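The scene camera shows stalks at about (352,166) and (403,218), with the mushroom between them at (371,195). The tray is at (275,145), the jar at (247,220), the crown block at (308,173), and the bar runs from (418,256) to (484,217). In the side view, the stalks are at (255,305) and (255,220), the crown is at (349,180), and the bar runs from (250,92) to (313,84).

```bash
cat > h.py <<'E'
from bench import r
import cv2,numpy as np
from scipy.spatial.transform import Rotation as R
def ray(n,uv):
    c=r.get_calibration(n);T=c["T"];d=T[:3,:3]@np.linalg.inv(c["camera_matrix"])@[*uv,1];return T[:3,3],d/np.linalg.norm(d)
def plane(n,uv,z):
    o,d=ray(n,uv);return o+d*(z-o[2])/d[2]
def tri(a,b):
    (o1,d1),(o2,d2)=ray("scene",a),ray("side",b)
    s=np.linalg.lstsq(np.c_[d1,-d2],o2-o1,rcond=None)[0];p,q=o1+s[0]*d1,o2+s[1]*d2
    return (p+q)/2,np.linalg.norm(p-q)
E
python3 - <<'E'
from h import *
for n in("scene","side"):
    im=cv2.imread(f"pics/{n}0.png");b,g,rr=[im[:,:,i].astype(int) for i in range(3)]
    m=((rr>110)&(rr-b>25)&(rr>=g)).astype(np.uint8)
    k,l,s,c=cv2.connectedComponentsWithStats(m)
    for i in range(1,k):
        if 40<s[i,4]<900 and s[i,1]>150 : print(n,s[i],c[i].round(1),plane(n,c[i],.018).round(4))
def crop(n,x,y,w,h,f):return cv2.resize(cv2.imread(f"pics/{n}0.png")[y:y+h,x:x+w],None,fx=f,fy=f,interpolation=cv2.INTER_CUBIC)
# mosaic 800x600
M=np.zeros((600,800,3),np.uint8)
M[:300,:400]=crop("scene",270,155,80,60,5)   # crown scene
M[:300,400:]=crop("side",310,160,80,60,5)   # crown side
M[300:,:400]=crop("scene",400,200,100,75,4) # bar scene
M[300:,400:]=crop("side",240,70,80,60,5)    # bar side
cv2.imwrite("pics/m1.png",M)
E
```

```text
scene [347 157  11  18 122] [351.9 166.6] [ 0.4411 -0.1105  0.018 ]
scene [362 185  20  20 147] [370.8 195.9] [0.4611 0.003  0.018 ]
scene [397 209  12  19 131] [402.2 219.4] [0.4432 0.1048 0.018 ]
side [248 211  14  19 132] [255.1 220.8] [0.441  0.0972 0.018 ]
side [253 244  23  23 119] [264.4 256.7] [ 0.4602 -0.0061  0.018 ]
side [259 249  10   8  48] [263.5 253.1] [0.4584 0.0036 0.018 ]
side [246 294  17  22 148] [255.3 307.2] [ 0.4397 -0.1201  0.018 ]
side [  0 302  22  34 448] [  7.3 319.4] [-0.0359 -0.0761  0.018 ]
```

View pics/m1.png

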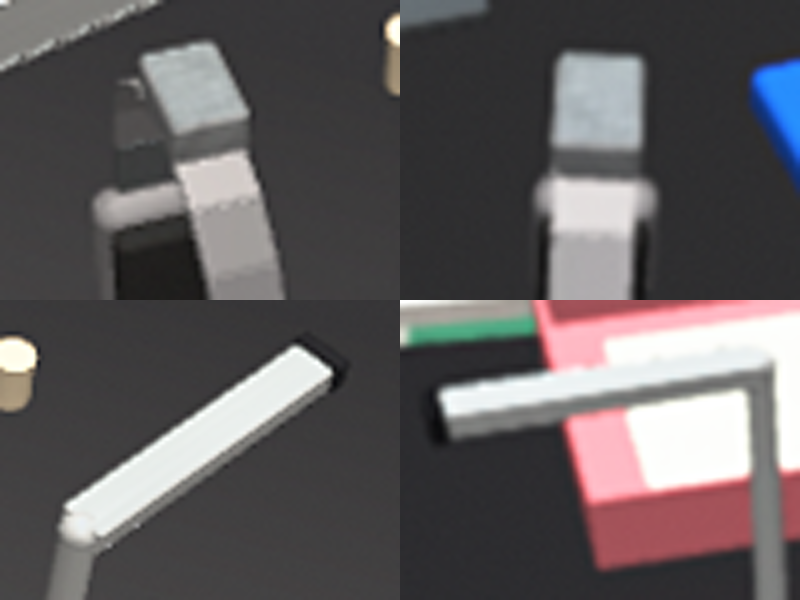

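The mosaic shows the crown block's top corners clearly in both views, along with the bar's light top face and its black cap. I'll cast these onto their known heights.

Run:
```python
from h import *
A=np.array
cs=A([(140,57),(213,42),(248,114),(180,138)])/5-.4+[270,155]
cd=A([(157,55),(244,57),(242,150),(150,147)])/5-.4+[310,160]
for n,c in(("scene",cs),("side",cd)):
    P=A([plane(n,u,.202) for u in c]);print(n,P.round(4).tolist(),P.mean(0).round(4),np.linalg.norm(np.roll(P,-1,0)-P,axis=1).round(4))
print(tri(cs.mean(0),cd.mean(0)))
bs=A([(302,46),(333,73),(100,235),(65,208)])/4-.4+[400,200]
P=A([plane("scene",u,.236) for u in bs]);print("bar scene",P.round(4).tolist())
d=P[2]+P[3]-P[0]-P[1];print("yaw",np.arctan2(d[1],d[0]),"mid",P.mean(0))
print("cap",[plane("scene",A(u)/4-.4+[400,200],.238).round(4) for u in((306,33),(350,66))])
bd=A([(440,390),(448,422),(765,348),(752,375)])-[400,300]
P=A([plane("side",u/5-.4+[240,70],.236) for u in bd]);print("bar side",P.round(4).tolist())
d=P[2]+P[3]-P[0]-P[1];print("yaw",np.arctan2(d[1],d[0]))
# foot plate & tray contours
im=cv2.imread("pics/scene0.png")
tc=A([(236,139),(290,119),(312,135),(257,156)])
print("tray",A([plane("scene",u,.045) for u in tc]).round(3).tolist())
print("jar",plane("scene",(247,211),.06),plane("side",(411,257),.06))
fp=A([(382,320),(438,277),(470,304),(413,346)])
print("foot",A([plane("scene",u,.012) for u in fp]).round(3).tolist())
fp=A([(263,154),(321,145),(327,160),(268,170)])
print("footside",A([plane("side",u,.012) for u in fp]).round(3).tolist())
```

```text
scene [[0.6569, -0.0021, 0.202], [0.6264, 0.0054, 0.202], [0.6365, 0.0506, 0.202], [0.667, 0.0486, 0.202]] [0.6467 0.0256 0.202 ] [0.0315 0.0463 0.0306 0.0517]
side [[0.6336, 0.0434, 0.202], [0.6663, 0.0372, 0.202], [0.6559, -0.0109, 0.202], [0.623, -0.0042, 0.202]] [0.6447 0.0164 0.202 ] [0.0333 0.0492 0.0335 0.0488]
(array([0.64495668, 0.02105323, 0.19704113]), np.float64(0.0015272652196001366))
bar scene [[0.4614, 0.3033, 0.236], [0.4611, 0.3227, 0.236], [0.6076, 0.3399, 0.236], [0.611, 0.3212, 0.236]]
yaw 0.11829421910804781 mid [0.53526112 0.32177798 0.236     ]
cap [array([0.4558, 0.2994, 0.238 ]), array([0.4533, 0.3246, 0.238 ])]
bar side [[0.46, 0.3159, 0.236], [0.4637, 0.2879, 0.236], [0.6125, 0.3276, 0.236], [0.6039, 0.3047, 0.236]]
yaw 0.0969935743742154
tray [[0.662, -0.339, 0.045], [0.496, -0.342, 0.045], [0.48, -0.248, 0.045], [0.645, -0.247, 0.045]]
jar [ 0.75569005 -0.06944383  0.06      ] [ 0.75739954 -0.07873567  0.06      ]
foot [[0.639, 0.295, 0.012], [0.476, 0.272, 0.012], [0.464, 0.358, 0.012], [0.622, 0.371, 0.012]]
footside [[0.464, 0.341, 0.012], [0.63, 0.355, 0.012], [0.638, 0.288, 0.012], [0.476, 0.274, 0.012]]
```

```bash
cat >> h.py <<'E'
def plan(target,phi=None,n=5,g=1):
    """rows from the measured pose to a world TCP target; phi = world angle of tool y; n rows"""
    o=r.get_obs();p=o["position"];M=R.from_rotvec(o["tcp_rot"]).as_matrix()
    ph=np.arctan2(M[1,1],M[0,1]);dt=0 if phi is None else -((phi-ph+np.pi)%(2*np.pi)-np.pi)
    d=(np.array(target)-p)/n*100
    print("t",round(o["t"],2),"pos",p.round(4),"phi",round(ph,3),"F",o["contact_force"].round(2),"w",round(o["grip_width"],4),"gf",round(o["gripper_force"],1))
    for i in range(0,n,5):
        rows=[]
        for _ in range(i,min(i+5,n)):
            rows.append([round(float(v),2) for v in M.T@d]+[0,0,round(dt/n,3),g]);M=M@R.from_rotvec([0,0,dt/n]).as_matrix()
        print(rows)
def wray(o,uv,z):
    c=r.get_calibration("wrist");T=np.eye(4);T[:3,:3]=R.from_rotvec(o["tcp_rot"]).as_matrix();T[:3,3]=o["position"];T=T@c["mount"]
    d=T[:3,:3]@np.linalg.inv(c["camera_matrix"])@[*uv,1];return T[:3,3]+d*(z-T[2,3])/d[2]
E
python3 -c "
from h import *
plan((.442,.101,.2),-.21,15)"
```

```text
t 0.15 pos [0.1866 0.4902 0.2307] phi 1.207 F [ 0.1  -1.68 -0.15] w 0.0855 gf 0.0
[[-2.51, -1.82, 0.21, 0, 0, np.float64(0.094), 1], [-2.67, -1.57, 0.21, 0, 0, np.float64(0.094), 1], [-2.81, -1.31, 0.21, 0, 0, np.float64(0.094), 1], [-2.92, -1.04, 0.21, 0, 0, np.float64(0.094), 1], [-3.01, -0.76, 0.21, 0, 0, np.float64(0.094), 1]]
[[-3.07, -0.48, 0.21, 0, 0, np.float64(0.094), 1], [-3.1, -0.18, 0.21, 0, 0, np.float64(0.094), 1], [-3.1, 0.11, 0.21, 0, 0, np.float64(0.094), 1], [-3.08, 0.4, 0.21, 0, 0, np.float64(0.094), 1], [-3.03, 0.69, 0.21, 0, 0, np.float64(0.094), 1]]
[[-2.95, 0.97, 0.21, 0, 0, np.float64(0.094), 1], [-2.84, 1.25, 0.21, 0, 0, np.float64(0.094), 1], [-2.71, 1.51, 0.21, 0, 0, np.float64(0.094), 1], [-2.56, 1.76, 0.21, 0, 0, np.float64(0.094), 1], [-2.38, 1.99, 0.21, 0, 0, np.float64(0.094), 1]]
```

Emit:
{"fn": "jog_arm", "kwargs": {
  "steps": [
    [[-2.5, -1.8, 0.2, 0, 0, 0.094, 1], [-2.7, -1.6, 0.2, 0, 0, 0.094, 1], [-2.8, -1.3, 0.2, 0, 0, 0.094, 1], [-2.9, -1.0, 0.2, 0, 0, 0.094, 1], [-3.0, -0.8, 0.2, 0, 0, 0.094, 1]]
  ],
  "grip_force": 30
}}

```text
t: 0.65
position: [0.2722, 0.3601, 0.221]
tcp_rot: [-1.277, -2.87, 0.001]
contact_force: [0.7, -0.2, 0.1]
grip_width: 0.085
gripper_force: 0.0
```

Emit:
{"fn": "jog_arm", "kwargs": {
  "steps": [
    [[-3.1, -0.5, 0.2, 0, 0, 0.094, 1], [-3.1, -0.2, 0.2, 0, 0, 0.094, 1], [-3.1, 0.1, 0.2, 0, 0, 0.094, 1], [-3.1, 0.4, 0.2, 0, 0, 0.094, 1], [-3.0, 0.7, 0.2, 0, 0, 0.094, 1]]
  ]
}}

```text
t: 1.15
position: [0.3577, 0.2301, 0.2111]
tcp_rot: [-1.911, -2.494, 0.001]
contact_force: [0.2, 0.3, 0.1]
grip_width: 0.0854
gripper_force: 0.0
```

Emit:
{"fn": "jog_arm", "kwargs": {
  "steps": [
    [[-3.0, 1.0, 0.2, 0, 0, 0.094, 1], [-2.8, 1.2, 0.2, 0, 0, 0.094, 1], [-2.7, 1.5, 0.2, 0, 0, 0.094, 1], [-2.6, 1.8, 0.2, 0, 0, 0.094, 1], [-2.4, 2.0, 0.2, 0, 0, 0.094, 1]]
  ]
}}

```text
t: 1.65
position: [0.4439, 0.1003, 0.201]
tcp_rot: [-2.439, -1.98, 0.0]
contact_force: [-0.1, 0.7, 0.3]
grip_width: 0.0854
gripper_force: 0.0
```

Emit:
{"fn": "jog_arm", "kwargs": {
  "steps": [
    [[0, 0, 0, 0, 0, 0, 1], [0, 0, 0, 0, 0, 0, 1]]
  ]
}}

```text
t: 1.85
position: [0.4432, 0.1011, 0.201]
tcp_rot: [-2.435, -1.983, 0.001]
contact_force: [-0.1, 0.1, 0.1]
grip_width: 0.0856
gripper_force: 0.0
```

Run:
```python
from h import *
o=r.get_obs();f=r.grab_frame("wrist");cv2.imwrite("pics/w1.png",f[:,:,::-1])
rr,g,b=[f[:,:,i].astype(int) for i in range(3)]
m=((rr>110)&(rr-b>25)&(rr>=g)).astype(np.uint8)
k,l,s,c=cv2.connectedComponentsWithStats(m)
for i in range(1,k):
    if s[i,4]>100: print(s[i],c[i].round(1),wray(o,c[i],.03).round(4))
plan((.442,.101,.2),-.21,2)
```

```text
[312 163  26  14 152] [324.8 167.7] [0.444  0.1142 0.03  ]
[   0  235   73  165 6417] [ 26.8 306.3] [0.0929 0.0297 0.03  ]
[348 334  26  30 468] [359.  345.5] [ 0.44   -0.0949  0.03  ]
t 1.9 pos [0.4429 0.1017 0.201 ] phi -0.203 F [-0.11  0.46  0.13] w 0.0855 gf 0.0
[[-0.04, -0.04, 0.05, 0, 0, np.float64(0.004), 1], [-0.04, -0.04, 0.05, 0, 0, np.float64(0.004), 1]]
```

View pics/w1.png

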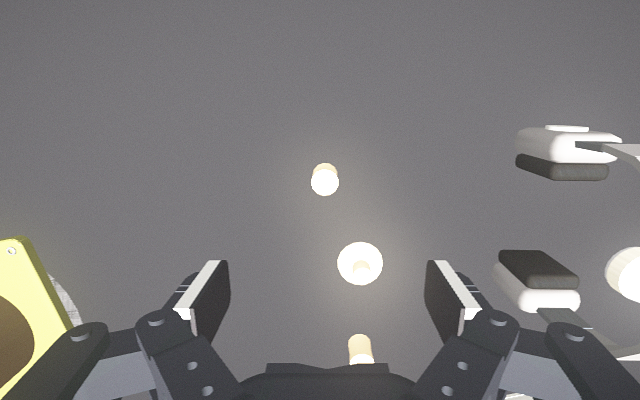

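The wrist view shows stalk B's bright top at about (324,181), the mushroom at (360,262), and stalk A at (360,348), partly hidden by the gripper. The ear defender cups are on the right.

Run:
```python
from h import *
o=r.get_obs()
f=cv2.imread("pics/w1.png");m=(f[150:210,290:360].max(2)>200).astype(np.uint8)
k,l,s,c=cv2.connectedComponentsWithStats(m);i=1+s[1:,4].argmax();print(s[i],c[i]+[290,150])
c=c[i]+[290,150]
for z in(.018,.036):print(wray(o,c,z).round(4))
print("TCPpix mushroom",wray(o,(360,262),.02).round(4))
plan((.442,.104,.01),-.21,10)
```

```text
[ 21  13  28  33 734] [324.4386921  179.21525886]
[0.4403 0.1009 0.018 ]
[0.4413 0.1051 0.036 ]
TCPpix mushroom [0.4594 0.0039 0.02  ]
t 1.9 pos [0.4429 0.1017 0.201 ] phi -0.203 F [-0.11  0.46  0.13] w 0.0855 gf 0.0
[[0.02, -0.01, 1.91, 0, 0, np.float64(0.001), 1], [0.02, -0.01, 1.91, 0, 0, np.float64(0.001), 1], [0.02, -0.01, 1.91, 0, 0, np.float64(0.001), 1], [0.02, -0.01, 1.91, 0, 0, np.float64(0.001), 1], [0.02, -0.01, 1.91, 0, 0, np.float64(0.001), 1]]
[[0.02, -0.01, 1.91, 0, 0, np.float64(0.001), 1], [0.02, -0.01, 1.91, 0, 0, np.float64(0.001), 1], [0.02, -0.01, 1.91, 0, 0, np.float64(0.001), 1], [0.02, -0.01, 1.91, 0, 0, np.float64(0.001), 1], [0.02, -0.01, 1.91, 0, 0, np.float64(0.001), 1]]
```

Emit:
{"fn": "jog_arm", "kwargs": {
  "steps": [
    [[0.1, 0, 4, 0, 0, 0.007, 1], [0, 0, 4, 0, 0, 0, 1], [0, 0, 4, 0, 0, 0, 1], [0, 0, 4, 0, 0, 0, 1], [0, 0, 3, 0, 0, 0, 1]]
  ]
}}

```text
t: 2.4
position: [0.4418, 0.1035, 0.0095]
tcp_rot: [-2.438, -1.979, 0.002]
contact_force: [0.4, -1.2, -0.8]
grip_width: 0.0856
gripper_force: 0.0
```

Emit:
{"fn": "jog_arm", "kwargs": {
  "steps": [
    [[0, 0, 0, 0, 0, 0, 0], [0, 0, 0, 0, 0, 0, -1], [0, 0, 0, 0, 0, 0, -1], [0, 0, 0, 0, 0, 0, -1], [0, 0, 0, 0, 0, 0, -1]]
  ]
}}

```text
t: 2.9
position: [0.4452, 0.1031, 0.013]
tcp_rot: [2.441, 1.976, 0.005]
contact_force: [-0.7, -0.1, 7.3]
grip_width: 0.0243
gripper_force: 29.2
```

Emit:
{"fn": "jog_arm", "kwargs": {
  "steps": [
    [[0, 0, 0, 0, 0, 0, -1], [0, 0, 0, 0, 0, 0, -1], [0, 0, 0, 0, 0, 0, -1], [0, 0, 0, 0, 0, 0, -1], [0, 0, 0, 0, 0, 0, -1]]
  ]
}}

```text
t: 3.4
position: [0.4452, 0.1031, 0.013]
tcp_rot: [2.441, 1.976, 0.005]
contact_force: [-0.0, 0.6, 8.0]
grip_width: 0.0243
gripper_force: 29.2
```

Emit:
{"fn": "jog_arm", "kwargs": {
  "steps": [
    [[0, 0, -2, 0, 0, 0, -1], [0, 0, -3, 0, 0, 0, -1], [0, 0, -3, 0, 0, 0, -1], [0, 0, -3, 0, 0, 0, -1], [0, 0, -2, 0, 0, 0, -1]]
  ]
}}

```text
t: 3.9
position: [0.4449, 0.1027, 0.1443]
tcp_rot: [2.441, 1.975, 0.006]
contact_force: [0.6, -0.1, -1.2]
grip_width: 0.0243
gripper_force: 29.7
```

```bash
python3 -c "
from h import *
plan((.565,-.27,.14),None,10,-1)"
```

```text
t 3.9 pos [0.4449 0.1027 0.1443] phi -0.21 F [ 0.61 -0.12 -1.18] w 0.0243 gf 29.7
[[-3.39, 1.95, 0.04, 0, 0, 0.0, -1], [-3.39, 1.95, 0.04, 0, 0, 0.0, -1], [-3.39, 1.95, 0.04, 0, 0, 0.0, -1], [-3.39, 1.95, 0.04, 0, 0, 0.0, -1], [-3.39, 1.95, 0.04, 0, 0, 0.0, -1]]
[[-3.39, 1.95, 0.04, 0, 0, 0.0, -1], [-3.39, 1.95, 0.04, 0, 0, 0.0, -1], [-3.39, 1.95, 0.04, 0, 0, 0.0, -1], [-3.39, 1.95, 0.04, 0, 0, 0.0, -1], [-3.39, 1.95, 0.04, 0, 0, 0.0, -1]]
```

Run:
```python
from h import *
im=cv2.imread("pics/scene0.png");cv2.imwrite("pics/m2.png",np.vstack([cv2.resize(im[105:180,225:325],(800,600),interpolation=cv2.INTER_CUBIC)]))
print([plane("side",u,.045).round(4).tolist() for u in((281,363),(381,347))])
```

```text
[[0.4861, -0.2408, 0.045], [0.6584, -0.2387, 0.045]]
```

View pics/m2.png

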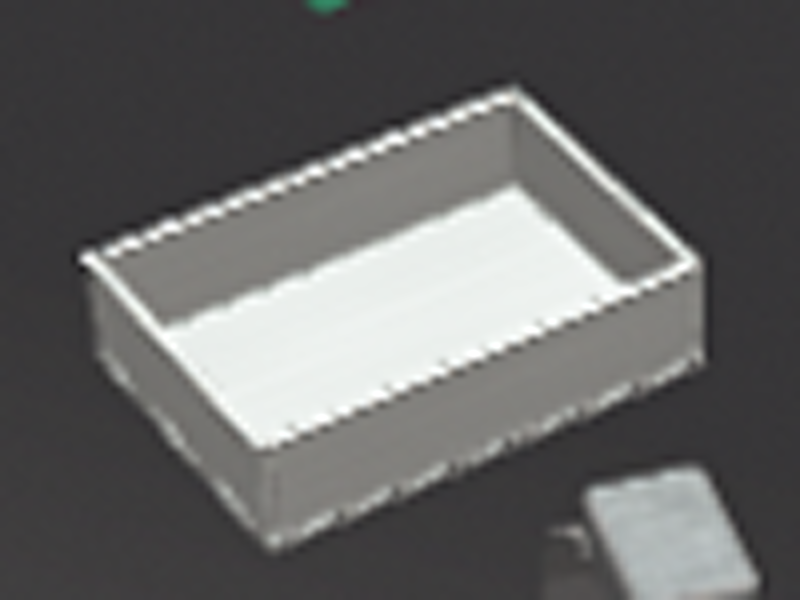

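The tray rim corners in this crop are at about (85,258), (518,90), (702,258) and (265,448).

Run:
```python
from h import *
P=np.array([plane("scene",np.array(u)/8-.4+[225,105],.045) for u in((85,258),(518,90),(702,258),(265,448))]);print(P.round(3).tolist(),P.mean(0))
```

```text
[[0.66, -0.348, 0.045], [0.491, -0.356, 0.045], [0.483, -0.241, 0.045], [0.652, -0.23, 0.045]] [ 0.57151209 -0.29368134  0.045     ]
```

Emit:
{"fn": "jog_arm", "kwargs": {
  "steps": [
    [[-3.4, 2.2, 0, 0, 0, 0, -1], [-3.4, 2.2, 0, 0, 0, 0, -1], [-3.4, 2.2, 0, 0, 0, 0, -1], [-3.4, 2.2, 0, 0, 0, 0, -1], [-3.4, 2.2, 0, 0, 0, 0, -1]]
  ]
}}

```text
t: 4.4
position: [0.5165, -0.0884, 0.1422]
tcp_rot: [2.441, 1.976, 0.002]
contact_force: [0.9, -0.4, 0.2]
grip_width: 0.0244
gripper_force: 29.7
```

Emit:
{"fn": "jog_arm", "kwargs": {
  "steps": [
    [[-3.4, 2.2, 0, 0, 0, 0, -1], [-3.4, 2.2, 0, 0, 0, 0, -1], [-3.4, 2.2, 0, 0, 0, 0, -1], [-3.4, 2.2, 0, 0, 0, 0, -1], [-3.4, 2.2, 0, 0, 0, 0, -1]]
  ]
}}

```text
t: 4.9
position: [0.5884, -0.2777, 0.1421]
tcp_rot: [2.442, 1.975, 0.001]
contact_force: [1.6, 0.7, 0.1]
grip_width: 0.0246
gripper_force: 29.7
```

```bash
python3 -c "
from h import *
plan((.598,-.297,.03),None,5,-1)"
```

```text
t 4.9 pos [ 0.5884 -0.2777  0.1421] phi -0.21 F [1.62 0.68 0.12] w 0.0246 gf 29.7
[[-0.34, 0.26, 2.24, 0, 0, 0.0, -1], [-0.34, 0.26, 2.24, 0, 0, 0.0, -1], [-0.34, 0.26, 2.24, 0, 0, 0.0, -1], [-0.34, 0.26, 2.24, 0, 0, 0.0, -1], [-0.34, 0.26, 2.24, 0, 0, 0.0, -1]]
```

Emit:
{"fn": "jog_arm", "kwargs": {
  "steps": [
    [[-0.8, 0.6, 2.2, 0, 0, 0, -1], [-0.8, 0.6, 2.2, 0, 0, 0, -1], [0, 0, 2.2, 0, 0, 0, -1], [0, 0, 2.2, 0, 0, 0, -1], [0, 0, 2.2, 0, 0, 0, -1]]
  ]
}}

```text
t: 5.4
position: [0.5965, -0.2945, 0.0312]
tcp_rot: [2.442, 1.975, 0.001]
contact_force: [-0.1, 0.4, 0.1]
grip_width: 0.0248
gripper_force: 29.7
```

Emit:
{"fn": "jog_arm", "kwargs": {
  "steps": [
    [[0, 0, 0, 0, 0, 0, -0.9], [0, 0, 0, 0, 0, 0, 0.2], [0, 0, 0, 0, 0, 0, 0.2], [0, 0, 0, 0, 0, 0, 0.2], [0, 0, 0, 0, 0, 0, 0.2]]
  ]
}}

```text
t: 5.9
position: [0.5972, -0.2944, 0.0327]
tcp_rot: [2.44, 1.975, 0.002]
contact_force: [-0.1, -0.3, 0.3]
grip_width: 0.0511
gripper_force: 0.0
```

Emit:
{"fn": "jog_arm", "kwargs": {
  "steps": [
    [[0, 0, -2, 0, 0, 0, 0.2], [0, 0, -4, 0, 0, 0, 0.2], [0, 0, -4, 0, 0, 0, 0.2], [0, 0, -4, 0, 0, 0, 0.5], [0, 0, -2, 0, 0, 0, 1]]
  ]
}}

```text
t: 6.4
position: [0.5981, -0.2948, 0.1965]
tcp_rot: [2.437, 1.973, 0.005]
contact_force: [0.5, -0.9, 0.6]
grip_width: 0.0766
gripper_force: 0.0
```

```bash
python3 -c "
from h import *
plan((.4405,-.115,.14),None,6,1)"
```

```text
t 6.4 pos [ 0.5981 -0.2948  0.1965] phi -0.21 F [ 0.52 -0.9   0.56] w 0.0766 gf 0.0
[[2.39, -3.2, 0.92, 0, 0, 0.0, 1], [2.39, -3.2, 0.92, 0, 0, 0.0, 1], [2.39, -3.2, 0.92, 0, 0, 0.0, 1], [2.39, -3.2, 0.92, 0, 0, 0.0, 1], [2.39, -3.2, 0.92, 0, 0, 0.0, 1]]
[[2.39, -3.2, 0.92, 0, 0, 0.0, 1]]
```

Emit:
{"fn": "jog_arm", "kwargs": {
  "steps": [
    [[2.4, -3.2, 0.9, 0, 0, 0, 1], [2.4, -3.2, 0.9, 0, 0, 0, 1], [2.4, -3.2, 0.9, 0, 0, 0, 1], [2.4, -3.2, 0.9, 0, 0, 0, 1], [2.4, -3.2, 0.9, 0, 0, 0, 1]]
  ]
}}

```text
t: 6.9
position: [0.464, -0.1423, 0.1467]
tcp_rot: [2.441, 1.975, 0.002]
contact_force: [1.3, -0.1, -0.5]
grip_width: 0.0853
gripper_force: 0.0
```

Emit:
{"fn": "jog_arm", "kwargs": {
  "steps": [
    [[2.4, -3.2, 0.9, 0, 0, 0, 1], [0, 0, 0, 0, 0, 0, 1], [0, 0, 0, 0, 0, 0, 1]]
  ]
}}

```text
t: 7.2
position: [0.4383, -0.1127, 0.1378]
tcp_rot: [2.44, 1.977, 0.001]
contact_force: [-0.9, 0.1, 0.1]
grip_width: 0.0854
gripper_force: 0.0
```

Run:
```python
from h import *
o=r.get_obs();f=r.grab_frame("wrist");cv2.imwrite("pics/w2.png",f[:,:,::-1])
m=(f[100:300,220:420].max(2)>190).astype(np.uint8)
k,l,s,c=cv2.connectedComponentsWithStats(m)
for i in range(1,k):
    if s[i,4]>200: u=c[i]+[220,100];print(s[i],u,wray(o,u,.018).round(4),wray(o,u,.03).round(4))
plan((.4405,-.115,.014),None,5,1)
```

```text
[  90   77   38   45 1322] [328.19288956 199.07261725] [ 0.4391 -0.1161  0.018 ] [ 0.4397 -0.1126  0.03  ]
t 7.25 pos [ 0.4398 -0.1135  0.1382] phi -0.21 F [ 1.25  0.68 -0.08] w 0.0855 gf 0.0
[[-0.03, 0.01, 2.48, 0, 0, 0.0, 1], [-0.03, 0.01, 2.48, 0, 0, 0.0, 1], [-0.03, 0.01, 2.48, 0, 0, 0.0, 1], [-0.03, 0.01, 2.48, 0, 0, 0.0, 1], [-0.03, 0.01, 2.48, 0, 0, 0.0, 1]]
```

Emit:
{"fn": "jog_arm", "kwargs": {
  "steps": [
    [[0, 0, 2.5, 0, 0, 0, 1], [0, 0, 2.5, 0, 0, 0, 1], [0, 0, 2.5, 0, 0, 0, 1], [0, 0, 2.5, 0, 0, 0, 1], [0, 0, 2.4, 0, 0, 0, 1]]
  ]
}}

```text
t: 7.75
position: [0.4414, -0.1146, 0.013]
tcp_rot: [2.441, 1.973, 0.003]
contact_force: [-0.4, -0.1, -0.3]
grip_width: 0.0853
gripper_force: 0.0
```

Emit:
{"fn": "jog_arm", "kwargs": {
  "steps": [
    [[0, 0, 0, 0, 0, 0, 0], [0, 0, 0, 0, 0, 0, -1], [0, 0, 0, 0, 0, 0, -1], [0, 0, 0, 0, 0, 0, -1], [0, 0, 0, 0, 0, 0, -1]]
  ]
}}

```text
t: 8.25
position: [0.4401, -0.1136, 0.0146]
tcp_rot: [2.44, 1.975, 0.003]
contact_force: [-0.6, -0.8, 4.3]
grip_width: 0.0267
gripper_force: 29.3
```

Emit:
{"fn": "jog_arm", "kwargs": {
  "steps": [
    [[0, 0, -1, 0, 0, 0, -1], [0, 0, -3, 0, 0, 0, -1], [0, 0, -4, 0, 0, 0, -1], [0, 0, -4, 0, 0, 0, -1], [0, 0, -1, 0, 0, 0, -1]]
  ]
}}

```text
t: 8.75
position: [0.4415, -0.1138, 0.1483]
tcp_rot: [2.437, 1.972, 0.008]
contact_force: [1.3, 0.6, 0.3]
grip_width: 0.0264
gripper_force: 29.7
```

Emit:
{"fn": "jog_arm", "kwargs": {
  "steps": [
    [[-3.1, 2.7, 0, 0, 0, 0, -1], [-3.1, 2.7, 0, 0, 0, 0, -1], [-3.1, 2.7, 0, 0, 0, 0, -1], [-3.1, 2.7, 0, 0, 0, 0, -1], [-3.1, 2.7, 0, 0, 0, 0, -1]]
  ]
}}

```text
t: 9.25
position: [0.5385, -0.2941, 0.1433]
tcp_rot: [-2.441, -1.976, 0.0]
contact_force: [0.9, -0.3, 0.3]
grip_width: 0.0266
gripper_force: 29.7
```

```bash
python3 -c "
from h import *
plan((.538,-.296,.032),None,5,-1)"
```

```text
t 9.25 pos [ 0.5385 -0.2941  0.1433] phi -0.21 F [ 0.87 -0.29  0.25] w 0.0266 gf 29.7
[[-0.04, -0.0, 2.23, 0, 0, 0.0, -1], [-0.04, -0.0, 2.23, 0, 0, 0.0, -1], [-0.04, -0.0, 2.23, 0, 0, 0.0, -1], [-0.04, -0.0, 2.23, 0, 0, 0.0, -1], [-0.04, -0.0, 2.23, 0, 0, 0.0, -1]]
```

Emit:
{"fn": "jog_arm", "kwargs": {
  "steps": [
    [[-0.2, 0, 2.2, 0, 0, 0, -1], [0, 0, 2.2, 0, 0, 0, -1], [0, 0, 2.2, 0, 0, 0, -1], [0, 0, 2.2, 0, 0, 0, -1], [0, 0, 2.2, 0, 0, 0, -1]]
  ]
}}

```text
t: 9.75
position: [0.5374, -0.2946, 0.0324]
tcp_rot: [-2.441, -1.976, 0.0]
contact_force: [-0.6, -0.0, -1.5]
grip_width: 0.0264
gripper_force: 29.7
```

Emit:
{"fn": "jog_arm", "kwargs": {
  "steps": [
    [[0, 0, 0, 0, 0, 0, -0.9], [0, 0, 0, 0, 0, 0, 0], [0, 0, 0, 0, 0, 0, 0], [0, 0, 0, 0, 0, 0, 0], [0, 0, 0, 0, 0, 0, 0]]
  ]
}}

```text
t: 10.25
position: [0.5387, -0.2953, 0.0345]
tcp_rot: [2.44, 1.975, 0.001]
contact_force: [-0.5, 0.5, -0.3]
grip_width: 0.0426
gripper_force: 0.0
```

Emit:
{"fn": "jog_arm", "kwargs": {
  "steps": [
    [[0, 0, -3, 0, 0, 0, 0], [0, 0, -5, 0, 0, 0, 0], [0, 0, -5, 0, 0, 0, 0], [0, 0, -5, 0, 0, 0, 0.5], [0, 0, -5, 0, 0, 0, 1]]
  ]
}}

```text
t: 10.75
position: [0.5377, -0.2947, 0.2662]
tcp_rot: [2.441, 1.976, 0.001]
contact_force: [1.3, 0.0, -0.0]
grip_width: 0.07
gripper_force: 0.0
```

Emit:
{"fn": "jog_arm", "kwargs": {
  "steps": [
    [[0, 0, -4, 0, 0, 0, 1], [0, 0, -2, 0, 0, 0, 1]]
  ]
}}

```text
t: 10.95
position: [0.539, -0.2954, 0.3289]
tcp_rot: [2.436, 1.972, 0.005]
contact_force: [-0.4, 0.3, -0.4]
grip_width: 0.0851
gripper_force: 0.0
```

Run:
```python
from h import *
plan((.6455,.021,.32),-.21,10)
f=r.grab_frame("scene");M=f[105:225,225:425,::-1];cv2.imwrite("pics/s2.png",cv2.resize(M,(800,480),interpolation=cv2.INTER_CUBIC))
```

```text
t 10.95 pos [ 0.539  -0.2954  0.3289] phi -0.21 F [-0.38  0.29 -0.41] w 0.0851 gf 0.0
[[3.32, 0.38, 0.08, 0, 0, np.float64(0.0), 1], [3.32, 0.38, 0.08, 0, 0, np.float64(0.0), 1], [3.32, 0.38, 0.08, 0, 0, np.float64(0.0), 1], [3.32, 0.38, 0.08, 0, 0, np.float64(0.0), 1], [3.32, 0.38, 0.08, 0, 0, np.float64(0.0), 1]]
[[3.32, 0.38, 0.08, 0, 0, np.float64(0.0), 1], [3.32, 0.38, 0.08, 0, 0, np.float64(0.0), 1], [3.32, 0.38, 0.08, 0, 0, np.float64(0.0), 1], [3.32, 0.38, 0.08, 0, 0, np.float64(0.0), 1], [3.32, 0.38, 0.08, 0, 0, np.float64(0.0), 1]]
```

View pics/s2.png

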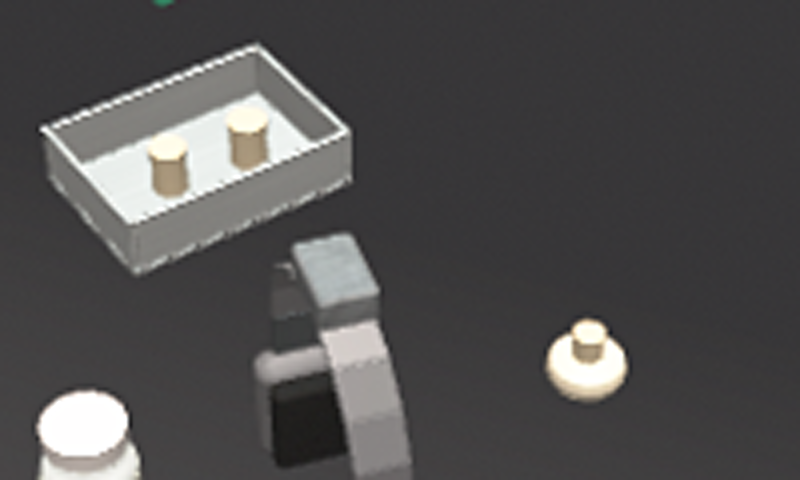

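Both stalks stand in the tray, at crop positions (170,165) and (247,138), and the mushroom is untouched. Next, the ear defenders.

Emit:
{"fn": "jog_arm", "kwargs": {
  "steps": [
    [[3.3, 0.4, 0, 0, 0, 0, 1], [3.3, 0.4, 0, 0, 0, 0, 1], [3.3, 0.4, 0, 0, 0, 0, 1], [3.3, 0.4, 0, 0, 0, 0, 1], [3.3, 0.4, 0, 0, 0, 0, 1]]
  ]
}}

```text
t: 11.5
position: [0.5919, -0.1364, 0.3231]
tcp_rot: [-2.442, -1.976, 0.0]
contact_force: [0.5, -1.2, -0.3]
grip_width: 0.0855
gripper_force: 0.0
```

Emit:
{"fn": "jog_arm", "kwargs": {
  "steps": [
    [[3.3, 0.4, 0, 0, 0, 0, 1], [3.3, 0.4, 0, 0, 0, 0, 1], [3.3, 0.4, 0, 0, 0, 0, 1], [3.3, 0.4, 0, 0, 0, 0, 1], [3.3, 0.4, 0, 0, 0, 0, 1]]
  ]
}}

```text
t: 12.0
position: [0.6459, 0.0209, 0.3231]
tcp_rot: [-2.442, -1.976, 0.0]
contact_force: [-0.3, -0.5, 0.5]
grip_width: 0.0856
gripper_force: 0.0
```

Emit:
{"fn": "jog_arm", "kwargs": {
  "steps": [
    [[0, 0, 0, 0, 0, 0, 1], [0, 0, 0, 0, 0, 0, 1]]
  ]
}}

```text
t: 12.2
position: [0.6457, 0.0202, 0.3228]
tcp_rot: [-2.44, -1.978, 0.002]
contact_force: [-0.2, -0.2, -0.0]
grip_width: 0.0853
gripper_force: 0.0
```

Run:
```python
from h import *
o=r.get_obs();f=r.grab_frame("wrist");cv2.imwrite("pics/w3.png",f[:,:,::-1])
plan((.6455,.021,.24),-.21,5)
```

```text
t 12.25 pos [0.6455 0.0193 0.323 ] phi -0.21 F [-0.1  -1.08 -0.23] w 0.0853 gf 0.0
[[0.03, -0.01, 1.66, 0, 0, np.float64(0.0), 1], [0.03, -0.01, 1.66, 0, 0, np.float64(0.0), 1], [0.03, -0.01, 1.66, 0, 0, np.float64(0.0), 1], [0.03, -0.01, 1.66, 0, 0, np.float64(0.0), 1], [0.03, -0.01, 1.66, 0, 0, np.float64(0.0), 1]]
```

View pics/w3.png

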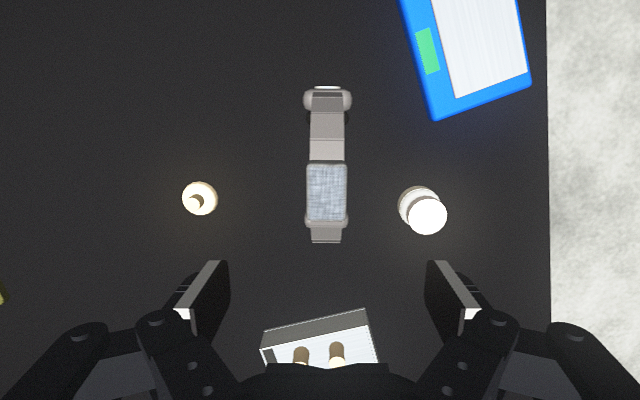

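The wrist view shows the block's top face across columns 306–348 and rows 162–221, centred at about (327,191) and square to the tool.

Run:
```python
from h import *
o=r.get_obs()
for u in((327,191.5),(306,191),(348,191),(327,162),(327,221)):print(wray(o,u,.202).round(4))
plan((.6455,.021,.184),-.21,5)
```

```text
[0.6464 0.0221 0.202 ]
[0.6296 0.0261 0.202 ]
[0.6634 0.0189 0.202 ]
[0.6515 0.0461 0.202 ]
[ 0.641  -0.0032  0.202 ]
t 12.25 pos [0.6455 0.0193 0.323 ] phi -0.21 F [-0.1  -1.08 -0.23] w 0.0853 gf 0.0
[[0.03, -0.01, 2.78, 0, 0, np.float64(0.0), 1], [0.03, -0.01, 2.78, 0, 0, np.float64(0.0), 1], [0.03, -0.01, 2.78, 0, 0, np.float64(0.0), 1], [0.03, -0.01, 2.78, 0, 0, np.float64(0.0), 1], [0.03, -0.01, 2.78, 0, 0, np.float64(0.0), 1]]
```

Emit:
{"fn": "jog_arm", "kwargs": {
  "steps": [
    [[0.2, 0, 3, 0, 0, 0, 1], [0, 0, 3, 0, 0, 0, 1], [0, 0, 3, 0, 0, 0, 1], [0, 0, 3, 0, 0, 0, 1], [0, 0, 1.9, 0, 0, 0, 1]]
  ],
  "grip_force": 60
}}

```text
t: 12.75
position: [0.6445, 0.0197, 0.182]
tcp_rot: [-2.443, -1.973, 0.004]
contact_force: [-0.3, -0.9, -0.1]
grip_width: 0.0855
gripper_force: 0.0
```

Emit:
{"fn": "jog_arm", "kwargs": {
  "steps": [
    [[0, 0, 0, 0, 0, 0, 0.4], [0, 0, 0, 0, 0, 0, 0.1], [0, 0, 0, 0, 0, 0, -0.1], [0, 0, 0, 0, 0, 0, -1], [0, 0, 0, 0, 0, 0, -1]]
  ]
}}

```text
t: 13.25
position: [0.6473, 0.0213, 0.1865]
tcp_rot: [2.44, 1.975, 0.004]
contact_force: [-2.3, -0.6, 5.1]
grip_width: 0.0327
gripper_force: 60.9
```

Emit:
{"fn": "jog_arm", "kwargs": {
  "steps": [
    [[0, 0, 0, 0, 0, 0, -1], [0, 0, 0, 0, 0, 0, -1], [0, 0, -0.5, 0, 0, 0, -1], [0, 0, -1, 0, 0, 0, -1], [0, 0, -1, 0, 0, 0, -1]]
  ]
}}

```text
t: 13.75
position: [0.6459, 0.0216, 0.2095]
tcp_rot: [-2.441, -1.976, 0.002]
contact_force: [-0.3, 0.2, -2.9]
grip_width: 0.0327
gripper_force: 59.9
```

```bash
python3 -c "
from h import *
plan((.646,.022,.44),None,10,-1);print(r.get_obs()['q'])"
```

```text
t 13.75 pos [0.6459 0.0216 0.2095] phi -0.21 F [-0.28  0.18 -2.9 ] w 0.0327 gf 59.9
[[0.0, -0.0, -2.31, 0, 0, 0.0, -1], [0.0, -0.0, -2.31, 0, 0, 0.0, -1], [0.0, -0.0, -2.31, 0, 0, 0.0, -1], [0.0, -0.0, -2.31, 0, 0, 0.0, -1], [0.0, -0.0, -2.31, 0, 0, 0.0, -1]]
[[0.0, -0.0, -2.31, 0, 0, 0.0, -1], [0.0, -0.0, -2.31, 0, 0, 0.0, -1], [0.0, -0.0, -2.31, 0, 0, 0.0, -1], [0.0, -0.0, -2.31, 0, 0, 0.0, -1], [0.0, -0.0, -2.31, 0, 0, 0.0, -1]]
[3.33466050e-02 4.81397613e-01 1.44990079e-01 1.23569268e+00
 6.58210331e-05 1.81401751e+00]
```

Emit:
{"fn": "jog_arm", "kwargs": {
  "steps": [
    [[0, 0, -1.3, 0, 0, 0, -1], [0, 0, -1.5, 0, 0, 0, -1], [0, 0, -1.5, 0, 0, 0, -1], [0, 0, -1, 0, 0, 0, -1], [0, 0, 0, 0, 0, 0, -1]]
  ],
  "grip_force": 80
}}

```text
t: 14.25
position: [0.6474, 0.0216, 0.2644]
tcp_rot: [2.44, 1.975, 0.005]
contact_force: [0.4, 0.4, -3.1]
grip_width: 0.0317
gripper_force: 85.7
```

```bash
python3 -c "
from h import *
plan((.36,.13,.262),.10,15,-1)"
```

```text
t 14.25 pos [0.6474 0.0216 0.2644] phi -0.21 F [ 0.36  0.44 -3.12] w 0.0317 gf 85.7
[[0.31, -2.02, 0.01, 0, 0, np.float64(-0.021), -1], [0.35, -2.02, 0.01, 0, 0, np.float64(-0.021), -1], [0.39, -2.01, 0.01, 0, 0, np.float64(-0.021), -1], [0.43, -2.0, 0.01, 0, 0, np.float64(-0.021), -1], [0.47, -1.99, 0.01, 0, 0, np.float64(-0.021), -1]]
[[0.51, -1.98, 0.01, 0, 0, np.float64(-0.021), -1], [0.56, -1.97, 0.01, 0, 0, np.float64(-0.021), -1], [0.6, -1.96, 0.01, 0, 0, np.float64(-0.021), -1], [0.64, -1.95, 0.01, 0, 0, np.float64(-0.021), -1], [0.68, -1.93, 0.01, 0, 0, np.float64(-0.021), -1]]
[[0.72, -1.92, 0.01, 0, 0, np.float64(-0.021), -1], [0.76, -1.9, 0.01, 0, 0, np.float64(-0.021), -1], [0.79, -1.89, 0.01, 0, 0, np.float64(-0.021), -1], [0.83, -1.87, 0.01, 0, 0, np.float64(-0.021), -1], [0.87, -1.85, 0.01, 0, 0, np.float64(-0.021), -1]]
```

Emit:
{"fn": "jog_arm", "kwargs": {
  "steps": [
    [[0.3, -1.5, 0, 0, 0, -0.021, -1], [0.4, -2.1, 0, 0, 0, -0.021, -1], [0.4, -2.1, 0, 0, 0, -0.021, -1], [0.4, -2.1, 0, 0, 0, -0.021, -1], [0.5, -2.0, 0, 0, 0, -0.021, -1]]
  ]
}}

```text
t: 14.75
position: [0.5515, 0.0576, 0.2615]
tcp_rot: [-2.333, -2.102, 0.002]
contact_force: [-0.1, -0.0, -2.6]
grip_width: 0.032
gripper_force: 85.6
```

Emit:
{"fn": "jog_arm", "kwargs": {
  "steps": [
    [[0.5, -2.0, 0, 0, 0, -0.021, -1], [0.6, -2.0, 0, 0, 0, -0.021, -1], [0.6, -2.0, 0, 0, 0, -0.021, -1], [0.6, -2.0, 0, 0, 0, -0.021, -1], [0.7, -2.0, 0, 0, 0, -0.021, -1]]
  ]
}}

```text
t: 15.25
position: [0.4537, 0.0937, 0.2617]
tcp_rot: [-2.22, -2.222, 0.001]
contact_force: [0.9, 1.4, -2.9]
grip_width: 0.0321
gripper_force: 85.6
```

Emit:
{"fn": "jog_arm", "kwargs": {
  "steps": [
    [[0.7, -1.9, 0, 0, 0, -0.021, -1], [0.8, -1.9, 0, 0, 0, -0.021, -1], [0.8, -1.9, 0, 0, 0, -0.021, -1], [0.8, -1.9, 0, 0, 0, -0.021, -1], [0.9, -1.8, 0, 0, 0, -0.021, -1]]
  ]
}}

```text
t: 15.75
position: [0.358, 0.1297, 0.2618]
tcp_rot: [-2.101, -2.335, 0.001]
contact_force: [-0.2, -0.4, -2.4]
grip_width: 0.0317
gripper_force: 85.6
```

```bash
python3 -c "
from h import *
plan((.36,.298,.262),.10,10,-1)"
```

```text
t 15.75 pos [0.358  0.1297 0.2618] phi 0.106 F [-0.25 -0.39 -2.41] w 0.0317 gf 85.6
[[1.67, 0.2, -0.0, 0, 0, np.float64(0.001), -1], [1.67, 0.2, -0.0, 0, 0, np.float64(0.001), -1], [1.67, 0.2, -0.0, 0, 0, np.float64(0.001), -1], [1.67, 0.19, -0.0, 0, 0, np.float64(0.001), -1], [1.67, 0.19, -0.0, 0, 0, np.float64(0.001), -1]]
[[1.67, 0.19, -0.0, 0, 0, np.float64(0.001), -1], [1.67, 0.19, -0.0, 0, 0, np.float64(0.001), -1], [1.67, 0.19, -0.0, 0, 0, np.float64(0.001), -1], [1.67, 0.19, -0.0, 0, 0, np.float64(0.001), -1], [1.67, 0.19, -0.0, 0, 0, np.float64(0.001), -1]]
```

Emit:
{"fn": "jog_arm", "kwargs": {
  "steps": [
    [[0.8, 0.1, 0, 0, 0, 0, -1], [1.6, 0.2, 0, 0, 0, 0, -1], [2, 0.2, 0, 0, 0, 0, -1], [2, 0.2, 0, 0, 0, 0, -1], [2, 0.2, 0, 0, 0, 0, -1]]
  ]
}}

```text
t: 16.25
position: [0.3601, 0.2152, 0.262]
tcp_rot: [2.102, 2.334, 0.001]
contact_force: [0.1, 1.0, -3.4]
grip_width: 0.032
gripper_force: 85.6
```

Emit:
{"fn": "jog_arm", "kwargs": {
  "steps": [
    [[2, 0.2, 0, 0, 0, 0, -1], [2, 0.2, 0, 0, 0, 0, -1], [2, 0.2, 0, 0, 0, 0, -1], [1.4, 0.2, 0, 0, 0, 0, -1], [0.8, 0.1, 0, 0, 0, 0, -1]]
  ]
}}

```text
t: 16.75
position: [0.3603, 0.2979, 0.2619]
tcp_rot: [2.101, 2.336, 0.0]
contact_force: [0.2, -1.0, -2.8]
grip_width: 0.0319
gripper_force: 85.6
```

Emit:
{"fn": "jog_arm", "kwargs": {
  "steps": [
    [[0, 0, 0, 0, 0, 0, -1], [0, 0, 0, 0, 0, 0, -1], [0, 0, 0, 0, 0, 0, -1]]
  ]
}}

```text
t: 17.05
position: [0.3598, 0.2958, 0.2623]
tcp_rot: [2.103, 2.334, -0.001]
contact_force: [-0.2, -1.2, -3.1]
grip_width: 0.032
gripper_force: 85.6
```

Run:
```python
from h import *
fs={n:r.grab_frame(n)[:,:,::-1] for n in("scene","side","wrist")}
for n in fs:cv2.imwrite(f"pics/{n}4.png",fs[n])
M=np.zeros((600,800,3),np.uint8)
M[:300,:400]=cv2.resize(fs["scene"][150:300,380:580],(400,300))
M[:300,400:]=cv2.resize(fs["side"][40:190,190:390],(400,300))
M[300:,:480]=cv2.resize(fs["wrist"],(480,300))
cv2.imwrite("pics/m4.png",M)
plan((.534,.3155,.262),.10,10,-1)
```

```text
t 17.2 pos [0.3599 0.2961 0.2624] phi 0.104 F [ 0.42 -0.79 -3.27] w 0.0319 gf 85.6
[[0.01, 1.75, 0.0, 0, 0, np.float64(0.0), -1], [0.01, 1.75, 0.0, 0, 0, np.float64(0.0), -1], [0.01, 1.75, 0.0, 0, 0, np.float64(0.0), -1], [0.01, 1.75, 0.0, 0, 0, np.float64(0.0), -1], [0.02, 1.75, 0.0, 0, 0, np.float64(0.0), -1]]
[[0.02, 1.75, 0.0, 0, 0, np.float64(0.0), -1], [0.02, 1.75, 0.0, 0, 0, np.float64(0.0), -1], [0.02, 1.75, 0.0, 0, 0, np.float64(0.0), -1], [0.02, 1.75, 0.0, 0, 0, np.float64(0.0), -1], [0.02, 1.75, 0.0, 0, 0, np.float64(0.0), -1]]
```

View pics/m4.png

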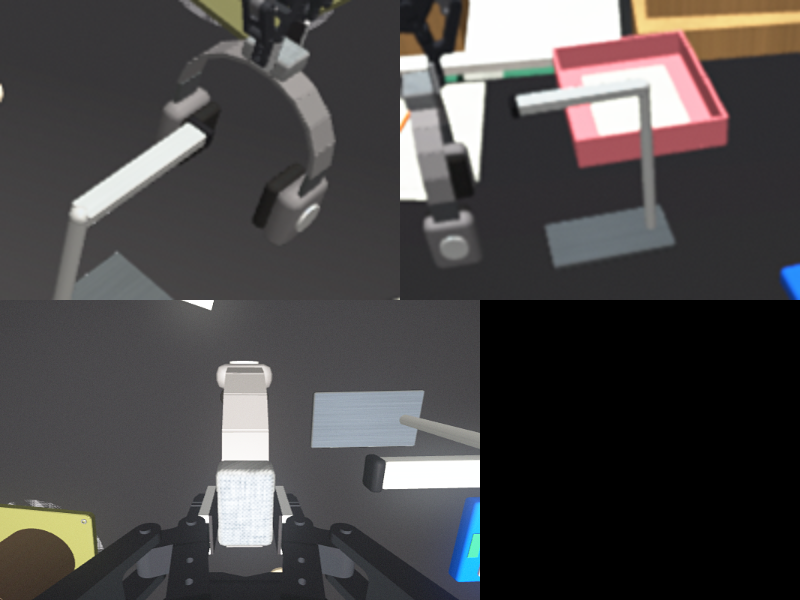

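The wrist view shows the bar's cap at wrist pixel (493,229), with the bar's centreline running from about (520,231) to (633,229). The ear defenders hang upright in the grip, in front of the tip.

Run:
```python
from h import *
o=r.get_obs()
f=cv2.imread("pics/wrist4.png")
m=(f[180:280].min(2)>190)
for x in(530,560,590,620,636):
    y=np.where(m[:,x])[0]+180;print(x,y.min(),y.max(),wray(o,(x,(y.min()+y.max()+1)/2),.236).round(4), wray(o,(x,y.min()),.236)[1]-wray(o,(x,y.max()+1),.236)[1])
print("cap",wray(o,(491,232),.238).round(4), wray(o,(513,230),.236).round(4))
# crown top in wrist view
print(wray(o,(327,222),o["position"][2]+.0155).round(4))
```

```text
530 215 251 [0.4714 0.3124 0.236 ] 0.021495609665614812
560 215 250 [0.4878 0.3144 0.236 ] 0.020836621646169506
590 214 250 [0.5042 0.3164 0.236 ] 0.02133606226607776
620 213 249 [0.5204 0.3187 0.236 ] 0.021236343826836035
636 213 249 [0.5292 0.3196 0.236 ] 0.021204721942297333
cap [0.4486 0.3118 0.238 ] [0.4615 0.3135 0.236 ]
[0.3576 0.3233 0.2779]
```

```bash
python3 -c "
from h import *
plan((.53,.3185,.2625),.115,10,-1)"
```

```text
t 17.2 pos [0.3599 0.2961 0.2624] phi 0.104 F [ 0.42 -0.79 -3.27] w 0.0319 gf 85.6
[[0.05, 1.72, -0.0, 0, 0, np.float64(-0.001), -1], [0.04, 1.72, -0.0, 0, 0, np.float64(-0.001), -1], [0.04, 1.72, -0.0, 0, 0, np.float64(-0.001), -1], [0.04, 1.72, -0.0, 0, 0, np.float64(-0.001), -1], [0.04, 1.72, -0.0, 0, 0, np.float64(-0.001), -1]]
[[0.04, 1.72, -0.0, 0, 0, np.float64(-0.001), -1], [0.04, 1.72, -0.0, 0, 0, np.float64(-0.001), -1], [0.03, 1.72, -0.0, 0, 0, np.float64(-0.001), -1], [0.03, 1.72, -0.0, 0, 0, np.float64(-0.001), -1], [0.03, 1.72, -0.0, 0, 0, np.float64(-0.001), -1]]
```

Emit:
{"fn": "jog_arm", "kwargs": {
  "steps": [
    [[0.2, 0.8, -0.2, 0, 0, -0.011, -1], [0.1, 1.2, 0, 0, 0, 0, -1], [0, 1.5, 0, 0, 0, 0, -1], [0, 1.5, 0, 0, 0, 0, -1], [0, 1.5, 0, 0, 0, 0, -1]]
  ]
}}

```text
t: 17.7
position: [0.426, 0.3073, 0.2641]
tcp_rot: [2.089, 2.346, 0.0]
contact_force: [-0.6, -0.8, -2.9]
grip_width: 0.0323
gripper_force: 85.6
```

Emit:
{"fn": "jog_arm", "kwargs": {
  "steps": [
    [[0, 1.5, 0, 0, 0, 0, -1], [0, 1.5, 0, 0, 0, 0, -1], [0, 1.5, 0, 0, 0, 0, -1], [0, 1.5, 0, 0, 0, 0, -1], [0, 1.5, 0, 0, 0, 0, -1]]
  ]
}}

```text
t: 18.2
position: [0.5006, 0.3157, 0.2637]
tcp_rot: [2.09, 2.346, -0.001]
contact_force: [-0.1, 0.5, -3.3]
grip_width: 0.0321
gripper_force: 85.6
```

Emit:
{"fn": "jog_arm", "kwargs": {
  "steps": [
    [[0, 1.5, 0, 0, 0, 0, -1], [0, 1, 0, 0, 0, 0, -1], [0, 0.5, 0, 0, 0, 0, -1], [0, 0, 0, 0, 0, 0, -1], [0, 0, 0, 0, 0, 0, -1]]
  ]
}}

```text
t: 18.7
position: [0.5281, 0.3191, 0.2641]
tcp_rot: [-2.089, -2.346, 0.001]
contact_force: [-0.5, -0.1, -3.0]
grip_width: 0.0319
gripper_force: 85.6
```

```bash
python3 -c "
from h import *
plan((.53,.3185,.252),.115,2,-1)"
```

```text
t 18.7 pos [0.5281 0.3191 0.2641] phi 0.116 F [-0.46 -0.14 -3.01] w 0.0319 gf 85.6
[[-0.04, 0.09, 0.61, 0, 0, np.float64(0.001), -1], [-0.04, 0.09, 0.61, 0, 0, np.float64(0.001), -1]]
```

Emit:
{"fn": "jog_arm", "kwargs": {
  "steps": [
    [[0, 0.1, 0.4, 0, 0, 0, -1], [0, 0, 0.4, 0, 0, 0, -1], [0, 0, 0.3, 0, 0, 0, -1], [0, 0, 0.2, 0, 0, 0, -1], [0, 0, 0, 0, 0, 0, -1]]
  ]
}}

```text
t: 19.2
position: [0.529, 0.3192, 0.2508]
tcp_rot: [-2.089, -2.346, 0.001]
contact_force: [0.4, 0.6, -3.1]
grip_width: 0.0319
gripper_force: 85.6
```

Emit:
{"fn": "jog_arm", "kwargs": {
  "steps": [
    [[0, 0, 0.1, 0, 0, 0, -1], [0, 0, 0.1, 0, 0, 0, -1], [0, 0, 0.1, 0, 0, 0, -1], [0, 0, 0, 0, 0, 0, -1]]
  ]
}}

```text
t: 19.6
position: [0.5293, 0.3193, 0.2482]
tcp_rot: [-2.089, -2.346, 0.0]
contact_force: [0.2, -0.1, -2.8]
grip_width: 0.0315
gripper_force: 85.6
```

Emit:
{"fn": "jog_arm", "kwargs": {
  "steps": [
    [[0, 0, 0.1, 0, 0, 0, -1], [0, 0, 0, 0, 0, 0, -1]]
  ]
}}

```text
t: 19.8
position: [0.5295, 0.3194, 0.2476]
tcp_rot: [2.089, 2.346, 0.001]
contact_force: [0.3, -0.5, -0.6]
grip_width: 0.0317
gripper_force: 85.7
```

Emit:
{"fn": "jog_arm", "kwargs": {
  "steps": [
    [[0, 0, 0.1, 0, 0, 0, -1], [0, 0, 0, 0, 0, 0, -1]]
  ]
}}

```text
t: 20.0
position: [0.5295, 0.3194, 0.2475]
tcp_rot: [2.089, 2.346, 0.002]
contact_force: [-2.4, -0.8, 5.2]
grip_width: 0.0318
gripper_force: 86.4
```

Emit:
{"fn": "jog_arm", "kwargs": {
  "steps": [
    [[0, 0, 0.1, 0, 0, 0, -1], [0, 0, 0, 0, 0, 0, -1]]
  ]
}}

```text
t: 20.2
position: [0.5295, 0.3194, 0.2475]
tcp_rot: [2.088, 2.346, 0.004]
contact_force: [-3.4, -1.3, 8.5]
grip_width: 0.0322
gripper_force: 87.1
```

Emit:
{"fn": "jog_arm", "kwargs": {
  "steps": [
    [[0, 0, -0.15, 0, 0, 0, -1], [0, 0, 0, 0, 0, 0, -1], [0, 0, 0, 0, 0, 0, -1]]
  ],
  "grip_force": 20
}}

```text
t: 20.5
position: [0.5295, 0.3194, 0.2475]
tcp_rot: [2.089, 2.346, 0.001]
contact_force: [-2.1, -1.6, 5.3]
grip_width: 0.0316
gripper_force: 86.8
```

Emit:
{"fn": "jog_arm", "kwargs": {
  "steps": [
    [[0, 0, 0, 0, 0, 0, -0.2], [0, 0, 0, 0, 0, 0, -0.15], [0, 0, 0, 0, 0, 0, -0.1], [0, 0, 0, 0, 0, 0, 0], [0, 0, 0, 0, 0, 0, 0.1]]
  ]
}}

```text
t: 21.0
position: [0.5295, 0.3194, 0.2466]
tcp_rot: [-2.089, -2.346, 0.0]
contact_force: [0.1, 0.1, -0.5]
grip_width: 0.0467
gripper_force: 0.0
```

Run:
```python
from h import *
fs={n:r.grab_frame(n)[:,:,::-1] for n in("scene","side","wrist")}
M=np.zeros((600,800,3),np.uint8)
M[:300,:400]=cv2.resize(fs["scene"][170:320,350:550],(400,300))
M[:300,400:]=cv2.resize(fs["side"][40:190,190:390],(400,300))
M[300:,:480]=cv2.resize(fs["wrist"],(480,300))
cv2.imwrite("pics/m5.png",M)
plan((.53,.3185,.252),.115,2,-1)
```

```text
t 21.15 pos [0.5294 0.3194 0.2468] phi 0.116 F [1.05 1.33 0.48] w 0.0471 gf 0.0
[[-0.05, 0.02, -0.26, 0, 0, np.float64(0.0), -1], [-0.05, 0.02, -0.26, 0, 0, np.float64(0.0), -1]]
```

View pics/m5.png

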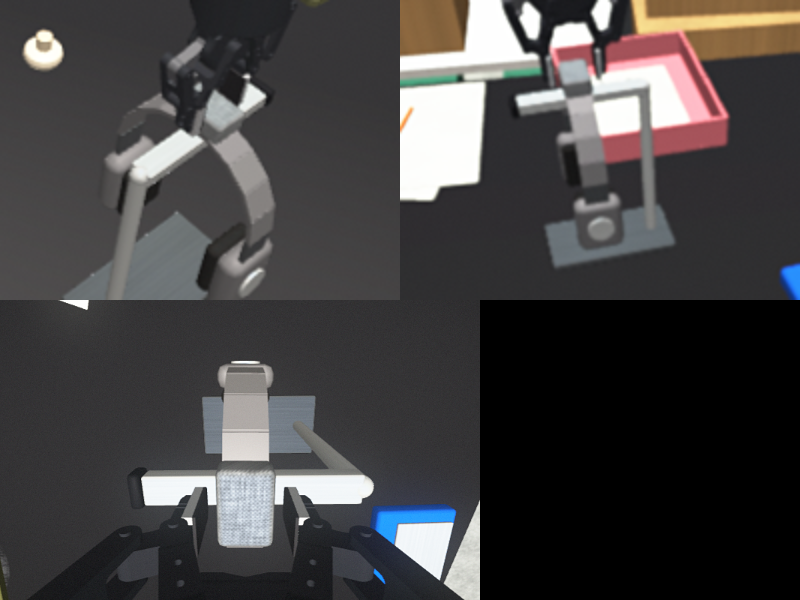

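The ear defenders hang astride the bar near its middle, one cup on each side, and the fingers are clear of the block. I'll retreat straight up.

Emit:
{"fn": "jog_arm", "kwargs": {
  "steps": [
    [[0, 0, -0.5, 0, 0, 0, 0.2], [0, 0, -1, 0, 0, 0, 0.2], [0, 0, -2, 0, 0, 0, 0.2], [0, 0, -3, 0, 0, 0, 0.2], [0, 0, -3, 0, 0, 0, 0.2]]
  ]
}}

```text
t: 21.65
position: [0.5292, 0.3192, 0.3436]
tcp_rot: [2.089, 2.346, 0.0]
contact_force: [1.2, 0.1, 0.1]
grip_width: 0.0512
gripper_force: 0.0
```

Emit:
{"fn": "jog_arm", "kwargs": {
  "steps": [
    [[0, 0, 0, 0, 0, 0, 0.2], [0, 0, 0, 0, 0, 0, 0.2], [0, 0, 0, 0, 0, 0, 0.2], [0, 0, 0, 0, 0, 0, 0.2], [0, 0, 0, 0, 0, 0, 0.2]]
  ]
}}

```text
t: 22.15
position: [0.529, 0.3191, 0.3408]
tcp_rot: [-2.089, -2.346, 0.003]
contact_force: [-0.3, -0.6, 0.5]
grip_width: 0.051
gripper_force: 0.0
```

Emit:
{"fn": "jog_arm", "kwargs": {
  "steps": [
    [[0, 0, 0, 0, 0, 0, 0.2], [0, 0, 0, 0, 0, 0, 0.2], [0, 0, 0, 0, 0, 0, 0.2], [0, 0, 0, 0, 0, 0, 0.2], [0, 0, 0, 0, 0, 0, 0.2]]
  ]
}}

```text
t: 22.65
position: [0.5294, 0.3193, 0.3418]
tcp_rot: [2.089, 2.346, 0.0]
contact_force: [0.4, 0.0, 0.5]
grip_width: 0.0511
gripper_force: 0.0
```

Run:
```python
from h import *
a,b=r.grab_frame("side"),r.grab_frame("scene")
M=np.vstack([cv2.resize(a[40:190,190:390],(400,300)),cv2.resize(b[110:320,220:500],(400,300))])[:,:,::-1];cv2.imwrite("pics/m6.png",M)
for _ in range(3):c=r.grab_frame("side")
print(np.abs(a.astype(int)-c).max(2)[40:190,190:390].__gt__(25).sum(), r.get_obs()["contact_force"])
```

```text
0 [ 0.36707071  1.04885946 -0.0588797 ]
```

View pics/m6.png

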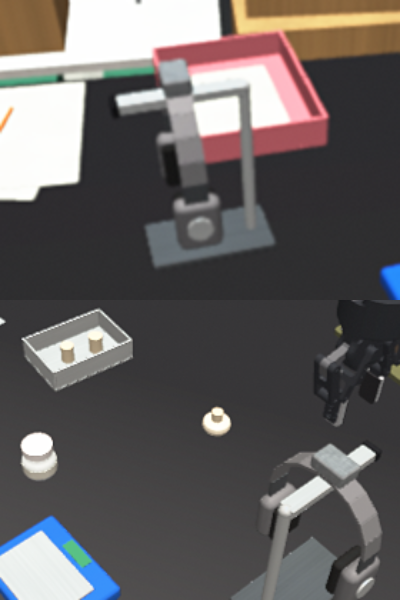

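The ear defenders hang still astride the bar, both stalks are in the tray, and the arm is clear of everything.

```bash
python3 -c "
from bench import r
print(r.job_done())"
```

```text
the job is handed in; nothing more can be done
None
```

I handed the job in at about 23 s. Both stalks stand in the scrap tray, the ear defenders hang still astride the bar, and the mushroom and jar were left alone; the hand-in call returned no verdict.

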